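# Crank the rack clamp shut on a block

### The job

Stand the loose steel crank on the hexagon hidden at the bottom of the clamp's well, turning it until you feel it drop fully home, then wind it clockwise (seen from above) until the jaw holds the wooden block firmly against the fixed stop. Leave the crank standing in the well, let go of it, keep it from falling over on the way, and leave the other tools on the bench where they are.

Things in the scene. Friction and masses are not known exactly. Their poses are not given: they have to be found in the camera images.
- clamp: Low rack clamp fixed to the bench: dark base plate 232 x 130 x 12 mm (x = -62 to +170 mm), grey gear housing 78 (x) x 100 (y) mm, flat top 70 mm above the bench, and grey fixed stop 20 mm thick, top 62 mm up, its face at x = +141 mm. Origin: at bench height on the axis of the well in the housing. x runs from the well to the stop, z is up.
- well (a point): Centre of the mouth of the well, 70 mm above the bench: a round upright bore of 50.6 mm diameter, with a 5 mm chamfer at its mouth, down through the top of the gear housing.
- hexagon_top (a point): Top of the hidden upright steel hexagon in the well: 32 mm over flats, 44 mm above the bench, with a round tapered nose 5 mm higher; it stands on a flange 20 mm above the bench. How it is turned differs each time, not given. It turns stiffly (0.25 N m), stays where left and drives the jaw 6 mm a radian, clockwise from above towards the stop; closing takes 4 to 7 rad.
- jaw: Steel jaw plate, 16 x 100 x 42 mm, that slides along the clamp's x axis between housing and stop. Origin: on the well's axis at bench height when fully open, and shifted with the jaw along the clamp's x; the gripping face lies 56 mm from the origin along +x.
- crank: Loose steel crank, about 0.5 kg, 118 mm high, upright on its socket on the bench. Origin: centre of the socket's underside; z up, x along the arm to the handle. Socket: 48 mm diameter, 60 mm long; hexagonal bore 34 mm over the flats, 32 mm deep, open below, two flats facing +-x. Resting on top of the hexagon its origin is 44 mm above the bench; fully home, 20 mm.
- crank_arm (a point): Top of the crank's arm at the handle's foot, 72 mm above the underside. The flat arm, 20 mm wide and 12 mm thick, runs from x = -45 to +85 mm of the crank, with a round counterweight (34 mm diameter, 55 to 77 mm above the underside) at x = -45 mm.
- crank_grip (a point): Point on the crank's axis 96 mm above its underside, in the upright rectangular grip block: 30 mm along the arm, 24 mm across it, from 72 to 112 mm above the underside. Grasp it from above across the arm (24 mm).
- crank_handle (a point): Point in the black upright handle post, 80 mm from the crank's axis and 98 mm above its underside: 20 mm diameter, from 72 to 118 mm above the underside, fixed to the arm.
- workpiece: Loose wooden block 45 x 120 x 45 mm lying on the base plate between jaw and stop, its 120 mm length across the clamp, with some free space on both sides. Origin: centre of its underside.
- tape_measure: Bystander: tape measure 36 x 83 x 63 mm on the bench; origin at the centre of its underside.
- masking_tape: Bystander: roll of tape, 98 mm diameter, 25 mm high, lying flat; origin at the centre of its underside.
- ratchet: Bystander: ratchet wrench 38 x 204 x 27 mm lying on the bench; origin at the centre of its underside.
Not all that is in view belongs to the job. Several things look just like the crank: the one meant starts nearest to the robot's base.

How it is judged (in metres and radians):
On the way:
1. the crank stands fully home on the hexagon (z of crank in the frame of clamp below 0.026 m and horizontal distance between crank and clamp below 0.006 m and angle between crank's own z axis and vertical below 0.12 rad), for 0.2 s.
At the end, for the whole second after the job is handed in: The crank is fully home on the hexagon (underside less than 26 mm above the bench, within 6 mm of the well's axis, upright within 0.12 rad), the block lies flat (within 0.08 rad) and is squeezed by the jaw against the stop with more than 8 N on either side, and all is at rest (all of step 1 and contact force between each of jaw, clamp and workpiece above 8 N and angle between workpiece's own z axis and vertical below 0.08 rad and linear speed of crank below 0.02 m/s and linear speed of workpiece below 0.01 m/s); the robot touches nothing.
It fails at once if the crank is tipped over (angle between crank's own z axis and vertical above 0.6 rad).
It fails at once if the tape measure is moved by more than 30 mm (distance of tape_measure from where it was at the start of the episode above 0.03 m).
It fails at once if the masking tape is moved by more than 30 mm (distance of masking_tape from where it was at the start of the episode above 0.03 m).
It fails at once if the ratchet is moved by more than 30 mm (distance of ratchet from where it was at the start of the episode above 0.03 m).
It also fails if it takes over 64 s, if anything falls off the work surface, if the arm or the gripper's body presses on something with over 40 N, if the wrist force passes 120 N, or if a joint passes its speed limit or range.

### The arm

A 6-joint arm with a two-finger parallel gripper is mounted at the origin on a cart in front of the work surface, level with it; the furniture and walls round the work are solid. World frame = base frame: x ahead of the robot, y to its left, z up, the work surface at z = 0. Lengths are in mm, angles in degrees, forces in N, time in s.
With the tool pointing down it reaches from about 350 to 725 mm from the base axis. Payload 4.3 kg.
Tool frame: the origin (TCP) lies on the mounting face of the last link; the fingertips stand ahead of it and the grasp point (between the pads) lies 155 mm ahead of it (env.finger_overhang is the z of the fingertips in the tool frame, in mm); z points along the fingers, y is the line along which they close (so a half turn about z gives the same grasp; the last joint's range is limited). The gripper opens to 85 mm and grips with 20 to 120 N. Pads are 22 mm wide; open, the fingers measure 114 mm over their backs; the gripper's body (76 mm by 85 mm) begins 54 mm behind the grasp point. The pads swing forward as they close: fully open they stand 13 mm farther back than shut.
Start: joints at [-82.179, 21.618, 4.641, 73.018, 0, 83.68], TCP at [140.48, -557.596, 404.729] pointing down, gripper open.
Joint ranges: [-156.06, 156.06], [-48.1, 94.91], [-58.44, 69.94], [-101.28, 121.22], [-78.64, 73.56], [-180, 180]. Speed limits (degrees/s): [147.25, 147.25, 180, 180, 180, 180].

### API

Orientations are given as a 3x3 rotation matrix whose columns are the frame's x, y, z axes.
In Python, from cell import env gives the robot as it stands. The module is installed in compiled form; this text tells all that it offers.
- The arm moves only by the tool servo_tool, never from a script. Its argument "rows" is a list that holds one entry, the list of rows, each a list of 7 numbers: the opening, from 0 (shut) to 1 (fully open), then the shift along the tool's x, y, z in cm, then the turn, a rotation vector about the tool's x, y, z in rad. In form: [[[fingers, x, y, z, rx, ry, rz], ...]]. A call has 1 to 12 rows; each row is the pose to reach, as a shift and turn from the pose commanded when the call began, along the tool's axes at that moment; what a row does not reach only later rows make up. A row lasts 1/12 s, in which the tool goes at most 41.7 mm and 7.16 degrees, less where a joint would pass 70% of its speed; a pose out of reach is approached as far as the arm can. A call with a gripper value outside its range is refused whole. The fingers move at their own pace and stop on an object; the grip force is fixed at half the most. Time passes only in rows, so rows that repeat a pose let the fingers close. It gives the time, the measured TCP pose, the force, the opening and the grip force at its end, in the units of the state.
- env.read_state(): the state, without advancing time (a new reading comes with each control period).
- env.camera(name): name is "scene" or "top" or "wrist"; returns a dict with "frame" (384x512x3 uint8, red, green, blue), "camera_matrix" (3x3 intrinsics, pixels), "k1" (the pictures are not rectified: a ray, as slopes to the right and down, at radius r is drawn at 1 + k1 r^2 times it, then the intrinsics apply), "world_from_camera" (4x4, takes a point from camera to world coordinates); the wrist camera has in their place "T_tool_cam" (4x4, takes a point from camera to tool coordinates, whose origin is the TCP and whose axes are the flange's). Camera axes: x right, y up, looking along -z (the intrinsics and any distortion apply to the point x, -y, -z); pixel columns grow to the right and rows downward; lengths in mm; the calibration is good to about 2 mm. A picture is of the moment at which its call begins: read the wrist's pose just before it. There is no depth.
- env.close_job(): hands the job in; it is judged then, once.
The state is a dict: "time": time; "joint_positions": joint angles; "qvel": joint speeds; "joint_torque": joint torques, N m; "eef_pos": TCP position; "orientation": TCP orientation; "ft_force": force on the tool from outside, world axes, zero at the start; "moment": the same for the moment, N m; "grip_width": opening from 0.0 (shut) to 1.0 (fully open); "grip_force": force on a finger pad.
Only numpy, scipy, OpenCV 4.12 (cv2) and the standard library are available. Lean on these libraries where they do the work, as an engineer would, in place of code of your own. Each camera call takes 0.05 s, during which the arm holds its last target. There are 200 camera calls.

## Working session

There is one attempt and no reset: what is moved stays moved. The work goes in short steps, Python scripts to look and compute and a tool call to move; the robot and the scene stay as the last step left them, time stands still between calls to the robot, and variables do not carry over. Pictures are saved under pics/ and viewed, at most 12 in all, crops included, and the job is handed in when it is done.

Besides the shell and the picture viewer there is one more tool, called after "Call:" in YAML: its name, and indented under it one key for each argument. servo_tool: Moves the arm, as the interface text tells. Its arguments: {"type":"object","properties":{"rows":{"type":"array","items":{"type":"array","items":{"type":"array","items":{"type":"number"}}}}},"required":["rows"]}

```bash
mkdir -p pics
cat > h.py <<'E'
import numpy as np, cv2
from cell import env
def cam(n):
    s=env.read_state(); c=env.camera(n)
    if n=="wrist":
        T=np.eye(4); T[:3,:3]=np.array(s["orientation"]); T[:3,3]=s["eef_pos"]
        c["W"]=T@np.array(c["T_tool_cam"])
    else: c["W"]=np.array(c["world_from_camera"])
    c["K"]=np.array(c["camera_matrix"]); return c
def save(c,name): cv2.imwrite("pics/"+name,c["frame"][:,:,::-1])
def ray(c,u,v):
    K=c["K"]; d=np.array([c["k1"],0,0,0.])
    p=cv2.undistortPoints(np.array([[[u,v]]],float),K,d)[0,0]
    return c["W"][:3,3], c["W"][:3,:3]@np.array([p[0],-p[1],-1])
def onz(c,u,v,z):
    o,r=ray(c,u,v); return (o+r*(z-o[2])/r[2])[:2].round(1)
def proj(c,P):
    q=np.linalg.inv(c["W"])@np.append(P,1); x,y=q[0]/-q[2],-q[1]/-q[2]
    f=1+c["k1"]*(x*x+y*y); return (c["K"]@[x*f,y*f,1])[:2].round(1)
E
python3 - <<'E'
from h import *
for n in("top","scene","wrist"):
    c=cam(n); save(c,n+"0.png"); print(n,c["W"].round(2).tolist(),c["K"].tolist(),c["k1"])
print(env.read_state(), env.finger_overhang)
E
```

```text
top [[-0.02, 1.0, -0.07, 382.07], [-1.0, -0.02, -0.01, -196.57], [-0.01, 0.07, 1.0, 1354.99], [0.0, 0.0, 0.0, 1.0]] [[490.66294650610183, 0.0, 258.84820762375665], [0.0, 490.66294650610183, 187.20192140340825], [0.0, 0.0, 1.0]] -0.14857415580950856
scene [[-0.69, 0.36, -0.62, -321.72], [-0.72, -0.32, 0.61, 604.17], [0.02, 0.87, 0.49, 727.82], [0.0, 0.0, 0.0, 1.0]] [[375.77992883234833, 0.0, 254.42646378771016], [0.0, 375.77992883234833, 185.9582056537367], [0.0, 0.0, 1.0]] -0.12479468502876899
wrist [[0.24, 0.93, 0.27, 208.5], [-0.97, 0.23, 0.07, -540.51], [-0.0, -0.27, 0.96, 373.93], [0.0, 0.0, 0.0, 1.0]] [[269.9472718339783, 0.0, 254.9587934044017], [0.0, 269.9472718339783, 192.3442741633894], [0.0, 0.0, 1.0]] -0.04455834878282906
{'time': 0.15, 'joint_positions': array([-8.21772850e+01,  2.16517219e+01,  4.58103845e+00,  7.30191408e+01,
       -1.55872292e-03,  8.36776751e+01]), 'qvel': array([-0.02672081, -0.1403903 ,  0.15120273, -0.0736427 ,  0.14631611,
        0.00557648]), 'joint_torque': array([ 1.50588879e-03, -4.64035749e+01,  2.70170134e+01,  1.38783117e-02,
       -8.01036072e-05,  1.65749952e-05]), 'eef_pos': array([ 140.46207914, -557.34031767,  403.98442489]), 'orientation': array([[ 9.69680224e-01,  2.44377180e-01, -2.40332410e-04],
       [ 2.44377255e-01, -9.69678997e-01,  1.54943490e-03],
       [ 1.45601240e-04, -1.56118815e-03, -9.99998771e-01]]), 'ft_force': array([-0.06184927, -0.58850787,  0.073839  ]), 'moment': array([-0.0006857 , -0.07030397,  0.01149937]), 'grip_force': 0.0, 'grip_width': 1.000520302765997} 173.4
```

View pics/top0.png

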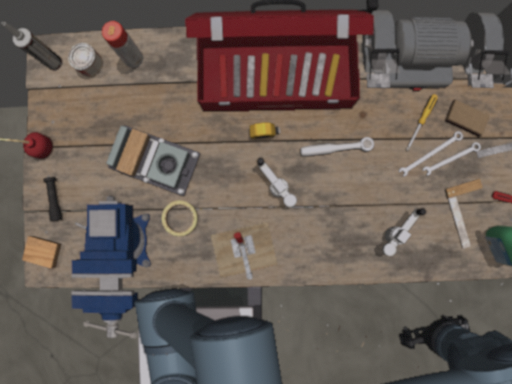

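View pics/scene0.png

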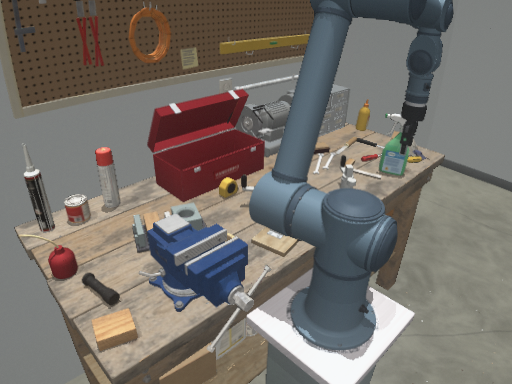

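Run:
```python
from h import *
c=cam("top"); 
for n,u,v,z in [("crankA cw",289,199,77),("A handle",260,161,118),("A grip",278,184,112),("B cw",390,248,77),("B handle",421,212,118),("B grip",402,235,112),("well",167,164,70),("ratchet",366,145,20),("tape",180,218,25),("tm",262,130,63),("thing",243,250,30),("block",132,151,57)]:
    print(n,onz(c,u,v,z))
print(proj(c,[0,0,0]))
f=c["frame"]; a=f[110:220,90:310]; b=f[195:265,350:450]
a=cv2.resize(a[:,:,::-1],None,fx=3.6,fy=3.6,interpolation=cv2.INTER_CUBIC)
cv2.imwrite("pics/a.png",a)
```

```text
crankA cw [ 441.3 -262.3]
A handle [ 537.4 -189. ]
A grip [ 478.4 -233.5]
B cw [ 307.4 -524.1]
B handle [ 398.9 -597.4]
B grip [ 341.6 -547.4]
well [541.   58.3]
ratchet [ 588.6 -481.9]
tape [397.9  32.4]
tm [ 627.6 -195.6]
thing [ 308.7 -137.9]
block [580.4 156.8]
[195.9 361.5]
```

View pics/a.png

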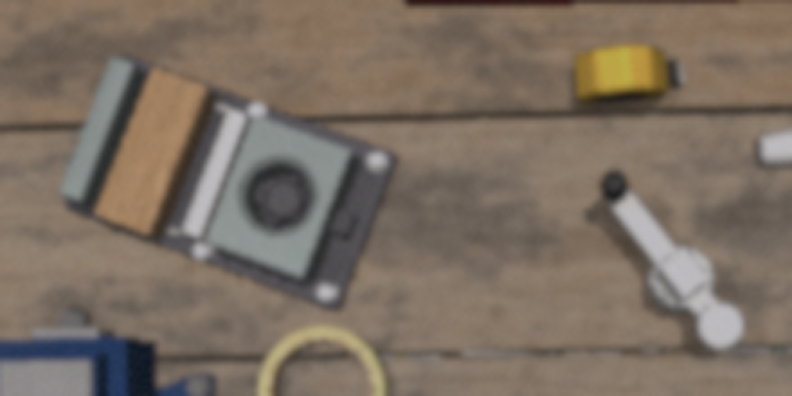

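Top view: the crank nearest the base has its grip near (476, -235), arm at about 37° (black handle at pixel 260,161, counterweight at 289,199). The well is at about (541, 58), with clamp x at about 70°. Moving over the crank.

Call:
servo_tool:
  rows:
    - [[1,3.4,-1.9,0,0,0,-0.12],[1,6.8,-3.8,0,0,0,-0.24],[1,10.2,-5.8,0,0,0,-0.36],[1,13.6,-7.7,0,0,0,-0.48],[1,17,-9.6,0,0,0,-0.6],[1,20.4,-11.5,0,0,0,-0.72],[1,23.8,-13.4,0,0,0,-0.84],[1,27.2,-15.4,0,0,0,-0.96],[1,30.6,-17.3,0,0,0,-1.08],[1,34,-19.2,0,0,0,-1.2],[1,37.4,-21.1,0,0,0,-1.32],[1,40.4,-23,0,0,0,-1.44]]

```text
time: 1.2
eef_pos: [477.4, -234.1, 404.6]
orientation: [[-0.122, 0.992, 0.0], [0.992, 0.122, -0.0], [-0.0, 0.0, -1.0]]
ft_force: [0.9, -1.1, 0.6]
grip_width: 0.998
grip_force: 0.0
```

Call:
servo_tool:
  rows:
    - [[1,0,0,0.5,0,0,-0.12],[1,0,0,1,0,0,-0.24],[1,0,0,1.5,0,0,-0.36],[1,0,0,2,0,0,-0.48],[1,0,0,2.5,0,0,-0.6],[1,0,0,3,0,0,-0.72],[1,0,0,3.5,0,0,-0.84],[1,0,0,4,0,0,-0.96],[1,0,0,4.5,0,0,-1.08],[1,0,0,5,0,0,-1.13],[1,0,0,5,0,0,-1.13],[1,0,0,5,0,0,-1.13]]

```text
time: 2.2
eef_pos: [475.8, -235.7, 354.4]
orientation: [[-0.947, 0.321, -0.001], [0.321, 0.947, 0.0], [0.001, 0.0, -1.0]]
ft_force: [0.4, 0.1, -0.0]
grip_width: 0.999
grip_force: 0.0
```

Run:
```python
from h import *
c=cam("wrist"); save(c,"w1.png"); s=env.read_state(); print({k:np.round(s[k],3).tolist() for k in("time","eef_pos","orientation","joint_positions","ft_force")})
```

```text
{'time': 2.25, 'eef_pos': [476.01, -235.848, 354.734], 'orientation': [[-0.947, 0.32, -0.0], [0.32, 0.947, 0.0], [0.0, -0.0, -1.0]], 'joint_positions': [-33.199, 17.676, -8.501, 63.838, -0.004, -14.509], 'ft_force': [0.022, -0.615, -0.393]}
```

View pics/w1.png

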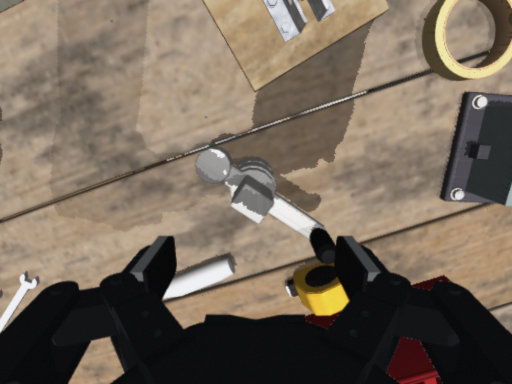

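The wrist view shows the counterweight at (213,166), the grip block near (252,198) and the black handle near (322,240). I still need about 56° of turn, and I'll refine the position from this view.

Run:
```python
from h import *
c=cam("wrist"); f=c["frame"]
o=cv2.resize(f[130:270,180:350][:,:,::-1],None,fx=4.2,fy=4.2,interpolation=cv2.INTER_CUBIC); cv2.imwrite("pics/w1c.png",o)
print("cw",onz(c,213,166,77))
for P in([476,-235],):
  a=np.radians(37.3); d=np.array([np.cos(a),np.sin(a)])
  for n,r,z in(("cw",-45,77),("grip",0,112),("handle",80,118),("handlefoot",80,72)):
    print(n,proj(c,np.append(P+r*d,z)))
```

```text
cw [ 441.1 -265.7]
cw [216.1 163.9]
grip [256.4 201.4]
handle [333.7 253.2]
handlefoot [321.2 231.1]
```

View pics/w1c.png

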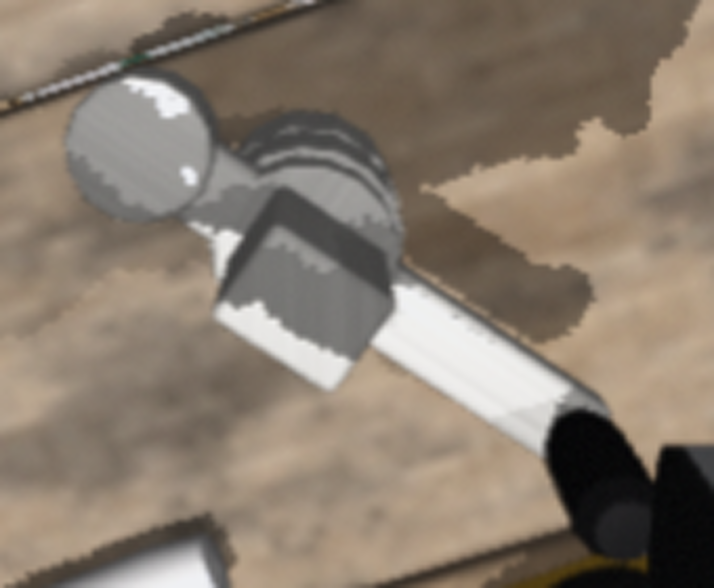

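Run:
```python
from h import *
c=cam("wrist")
a=onz(c,213.3,165.2,77);g=onz(c,252.6,202.6,112);h=onz(c,327.1,255.7,118)
d=h-a; L=np.hypot(*d); u=d/L
print(a,g,h,L,np.degrees(np.arctan2(d[1],d[0])),a+45*u,h-80*u)
S=env.read_state();R=S["orientation"][:2,:2];print(S["eef_pos"], R.T@(g-S["eef_pos"][:2]), R.T@((a+h)/2-17.5*u-S["eef_pos"][:2]))
```

```text
[ 440.7 -265.4] [ 476.3 -238.5] [ 540.4 -192.6] 123.4501113810757 36.13656656744555 [ 477.04261606 -238.8629644 ] [ 475.79090479 -239.77695217]
[ 476.14426382 -235.93552977  355.04295917] [-0.96812832 -2.37980835] [-1.34112051 -3.11929553]
```

Call:
servo_tool:
  rows:
    - [[1,-0.1,-0.3,0.5,0,0,-0.12],[1,-0.1,-0.3,1,0,0,-0.24],[1,-0.1,-0.3,1.5,0,0,-0.36],[1,-0.1,-0.3,2,0,0,-0.48],[1,-0.1,-0.3,2.5,0,0,-0.6],[1,-0.1,-0.3,3,0,0,-0.72],[1,-0.1,-0.3,3.5,0,0,-0.84],[1,-0.1,-0.3,4,0,0,-0.957],[1,-0.1,-0.3,5.5,0,0,-0.957],[1,-0.1,-0.3,7.5,0,0,-0.957],[1,-0.1,-0.3,9.5,0,0,-0.957],[1,-0.1,-0.3,10.4,0,0,-0.957]]

```text
time: 3.35
eef_pos: [475.4, -238.6, 248.8]
orientation: [[-0.807, -0.59, -0.002], [-0.59, 0.807, 0.001], [0.001, 0.002, -1.0]]
ft_force: [-0.6, 0.4, -0.2]
grip_width: 0.999
grip_force: 0.0
```

Call:
servo_tool:
  rows:
    - [[1,0,0,0,0,0,0],[0,0,0,0,0,0,0],[0,0,0,0,0,0,0],[0,0,0,0,0,0,0],[0,0,0,0,0,0,0],[0,0,0,0,0,0,0],[0,0,0,0,0,0,0],[0,0,0,0,0,0,0],[0,0,0,0,0,0,0],[0,0,0,0,0,0,0]]

```text
time: 4.18
eef_pos: [476.4, -239.2, 251.6]
orientation: [[-0.807, -0.591, 0.001], [-0.591, 0.807, -0.001], [-0.001, -0.001, -1.0]]
ft_force: [-1.1, 1.3, 6.5]
grip_width: 0.273
grip_force: 58.8
```

Call:
servo_tool:
  rows:
    - [[0,0,0,-0.8,0,0,0],[0,0,0,-2.6,0,0,0],[0,0,0,-4.8,0,0,0],[0,0,0,-7,0,0,0],[0,0,0,-9.2,0,0,-0.06],[0,-0.6,1.1,-10.6,0,0,-0.18],[0,-1.6,2.9,-11,0,0,-0.3],[0,-2.7,4.8,-11,0,0,-0.42],[0,-3.8,6.8,-11,0,0,-0.54],[0,-4.8,8.7,-11,0,0,-0.66],[0,-5.7,10.3,-11,0,0,-0.78],[0,-6.3,11.4,-11,0,0,-0.9]]

```text
time: 5.18
eef_pos: [458.1, -107.9, 359.6]
orientation: [[-0.032, -0.999, -0.004], [-1.0, 0.032, 0.002], [-0.002, 0.004, -1.0]]
ft_force: [0.6, 0.7, -6.3]
grip_width: 0.273
grip_force: 59.8
```

Call:
servo_tool:
  rows:
    - [[0,0,0,0,0,0,-0.12],[0,0,0,0,0,0,-0.24],[0,0,0,0,0,0,-0.36],[0,0,0,0,0,0,-0.48],[0,0,0,0,0,0,-0.6],[0,0,0,0,0,0,-0.72],[0,0,0,0,0,0,-0.84],[0,0,0,0,0,0,-0.96],[0,0,0,0,0,0,-1.08],[0,0,0,0,0,0,-1.2],[0,0,0,0,0,0,-1.3],[0,0,0,0,0,0,-1.35]]

```text
time: 6.18
eef_pos: [468.1, -79.4, 359.6]
orientation: [[0.956, -0.292, -0.01], [-0.292, -0.956, -0.021], [-0.003, 0.023, -1.0]]
ft_force: [0.7, -0.2, -5.6]
grip_width: 0.271
grip_force: 60.4
```

Run:
```python
from h import *
s=env.read_state(); print({k:np.round(s[k],3).tolist() for k in("time","eef_pos","orientation","joint_positions","ft_force","moment","grip_force")})
R=s["orientation"];print(R.T@(np.array([440,50,361])-s["eef_pos"]))
```

```text
{'time': 6.183, 'eef_pos': [468.138, -79.409, 359.639], 'orientation': [[0.956, -0.292, -0.01], [-0.292, -0.956, -0.021], [-0.003, 0.023, -1.0]], 'joint_positions': [-16.904, 11.369, -16.162, 62.666, -1.319, -179.91], 'ft_force': [0.721, -0.22, -5.594], 'moment': [0.111, -0.029, 0.001], 'grip_force': 60.41}
[ -64.73514443 -115.47822408   -3.79999177]
```

Call:
servo_tool:
  rows:
    - [[0,-0.5,-0.8,0,0,0,0],[0,-1.4,-2.4,0,0,0,0],[0,-2.5,-4.4,0,0,0,0],[0,-3.6,-6.4,0,0,0,0],[0,-4.7,-8.4,0,0,0,-0.03],[0,-5.6,-10,0,0,0,-0.06],[0,-6.2,-11,0,0,0,-0.09],[0,-6.5,-11.5,0,0,0,-0.12],[0,-6.5,-11.5,0,0,0,-0.12],[0,-6.5,-11.5,0,0,0,-0.12]]

```text
time: 7.02
eef_pos: [439.8, 49.1, 357.8]
orientation: [[0.984, -0.176, -0.008], [-0.176, -0.984, -0.022], [-0.004, 0.024, -1.0]]
ft_force: [1.0, -0.3, -5.3]
grip_width: 0.272
grip_force: 60.5
```

Run:
```python
from h import *
c=cam("wrist"); save(c,"w2.png")
s=env.read_state(); print({k:np.round(s[k],3).tolist() for k in("time","eef_pos","orientation","joint_positions","ft_force","moment","grip_force")})
```

```text
{'time': 7.067, 'eef_pos': [440.1, 48.813, 357.892], 'orientation': [[0.984, -0.176, -0.007], [-0.176, -0.984, -0.022], [-0.003, 0.023, -1.0]], 'joint_positions': [-1.484, 7.948, -20.618, 61.822, -1.296, -171.324], 'ft_force': [-0.24, -0.306, -6.125], 'moment': [0.083, 0.039, 0.029], 'grip_force': 60.497}
```

View pics/w2.png

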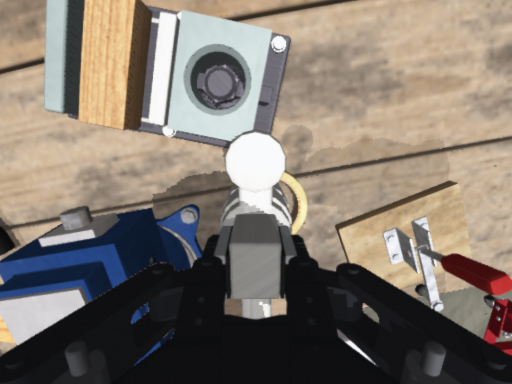

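The wrist view shows the clamp: well mouth at about (217,79), with the hexagon visible inside at about (221,85). I'll zoom in to get the centre and the hexagon's angle.

Run:
```python
from h import *
c=cam("wrist"); f=c["frame"]
o=cv2.resize(f[35:125,170:270][:,:,::-1],None,fx=6,fy=6,interpolation=cv2.INTER_CUBIC)
o=cv2.convertScaleAbs(o,alpha=1.3,beta=10)
cv2.imwrite("pics/w2c.png",o)
# mouth: greenish housing top vs hole
hsv=f.astype(int); m=((hsv[:,:,1]-hsv[:,:,0]>8)).astype(np.uint8)*255
m[140:]=0; m[:,:160]=0; m[:,290:]=0
cs,h=cv2.findContours(m,cv2.RETR_CCOMP,cv2.CHAIN_APPROX_NONE)
for k,q in zip(h[0],cs):
    if cv2.contourArea(q)>600: print(k[3],cv2.contourArea(q),cv2.fitEllipse(q))
```

```text
-1 10047.5 ((216.35890197753906, 75.4269027709961), (100.96178436279297, 136.85116577148438), 9.843982696533203)
0 2638.0 ((217.48495483398438, 80.86437225341797), (56.01216506958008, 60.052947998046875), 160.06845092773438)
```

View pics/w2c.png

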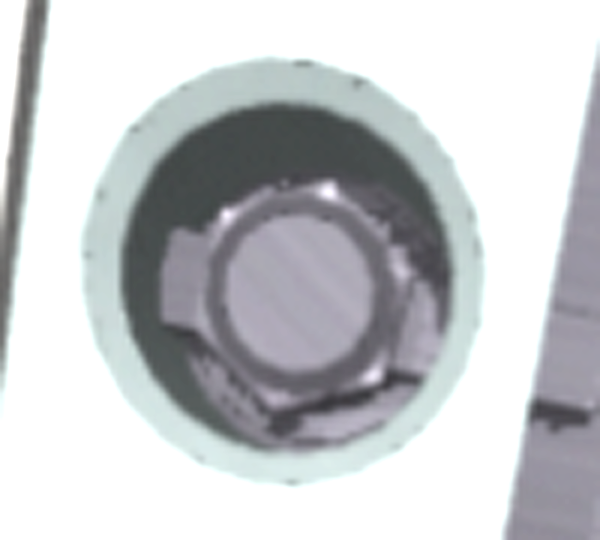

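Run:
```python
from h import *
c=cam("wrist")
P=lambda x,y,z: onz(c,170+x/6-.4,35+y/6-.4,z)
print(P(283,271,70),P(286.5,276,65),P(298,292,49))
ctr=P(298,292,49)
for q in[(335,188),(400,265),(378,382),(270,405),(200,300),(228,213)]:
    p=P(*q,44); d=p-ctr; a=np.degrees(np.arctan2(d[1],d[0])); print(q,p,np.hypot(*d).round(1),a.round(1),(a%60).round(1))
s=env.read_state(); print(s["eef_pos"],s["joint_positions"][5])
```

```text
[544.   57.2] [543.9  57.3] [543.3  57.3]
(335, 188) [558.4  48.5] 17.5 -30.2 29.8
(400, 265) [545.   40.4] 17.0 -84.3 35.7
(378, 382) [527.7  47.6] 18.4 -148.1 31.9
(270, 405) [527.3  66. ] 18.2 151.5 31.5
(200, 300) [545.6  73.8] 16.7 82.1 22.1
(228, 213) [557.8  66.4] 17.1 32.1 32.1
[440.30776927  48.57207847 358.00391366] -171.3271880506126
```

Call:
servo_tool:
  rows:
    - [[0,0.5,-0.1,0,0.01,0,0],[0,1.7,-0.5,0,0.023,0,0],[0,3.3,-0.9,0,0.023,0,0],[0,5,-1.4,0,0.023,0,0],[0,6.8,-1.8,0,0.023,0,0],[0,8.3,-2.2,0,0.023,0,0],[0,9.4,-2.5,0,0.023,0,0],[0,10,-2.7,0,0.023,0,0],[0,10,-2.7,0,0.023,0,0]]

```text
time: 7.92
eef_pos: [544.9, 57.9, 356.8]
orientation: [[0.984, -0.176, -0.002], [-0.176, -0.984, 0.001], [-0.002, -0.001, -1.0]]
ft_force: [-0.2, -0.1, -5.9]
grip_width: 0.269
grip_force: 60.6
```

Call:
servo_tool:
  rows:
    - [[0,0,0,0,0,0,0.05],[0,0,0,0.2,0,0,0.15],[0,0,0,0.4,0,0,0.27],[0,0,0,0.6,0,0,0.39],[0,0,0,0.8,0,0,0.51],[0,0,0,1,0,0,0.63],[0,0,0,1.2,0,0,0.73],[0,0,0,1.4,0,0,0.8],[0,0,0,1.5,0,0,0.85],[0,0,0,1.5,0,0,0.85],[0,0,0,1.5,0,0,0.85]]

```text
time: 8.83
eef_pos: [542.7, 58.2, 342.0]
orientation: [[0.519, -0.855, -0.004], [-0.855, -0.519, 0.001], [-0.003, 0.003, -1.0]]
ft_force: [-0.1, -0.5, -6.2]
grip_width: 0.274
grip_force: 60.7
```

Run:
```python
from h import *
c=cam("wrist"); save(c,"w3.png")
s=env.read_state(); print({k:np.round(s[k],3).tolist() for k in("time","eef_pos","orientation","joint_positions","ft_force","moment","grip_force")})
t=cam("top"); save(t,"t3.png")
```

```text
{'time': 8.883, 'eef_pos': [542.886, 58.214, 342.166], 'orientation': [[0.519, -0.855, -0.003], [-0.855, -0.519, 0.001], [-0.003, 0.002, -1.0]], 'joint_positions': [-0.55, 19.815, -7.369, 63.011, 0.051, -121.812], 'ft_force': [-0.71, 0.49, -5.802], 'moment': [-0.019, -0.004, 0.019], 'grip_force': 60.65}
```

View pics/w3.png

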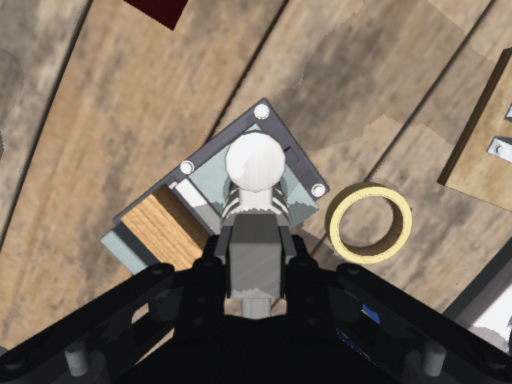

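Run:
```python
from h import *
c=cam("wrist"); f=c["frame"]; s=env.read_state()
g=f[125:200,215:300]; m=((g.min(2)>170)).astype(np.uint8)
n,l,st,ce=cv2.connectedComponentsWithStats(m); k=1+st[1:,4].argmax(); print(st[k]+np.array([215,125,0,0,0]))
T=np.eye(4);T[:3,:3]=s["orientation"];T[:3,3]=s["eef_pos"]
for u,v,z in[(255.5,160,77),(254,238,112)]:
    o,r=ray(c,u,v); zz=s["eef_pos"][2]-251+z; p=o+r*(zz-o[2])/r[2]; print((s["orientation"].T@(p-s["eef_pos"])).round(1))
print(s["orientation"].T@(np.array([543.8,57.2,0])-s["eef_pos"]))
```

```text
[ 215  132   70   68 3494]
[4.730e+01 1.000e-01 1.739e+02]
[ 18.2  -0.6 139. ]
[  2.04028922  -0.72821396 342.2774571 ]
```

Call:
servo_tool:
  rows:
    - [[0,0.1,-0.07,0.4,0,0,0],[0,0.1,-0.07,0.9,0,0,0],[0,0.1,-0.07,1.4,0,0,0],[0,0.1,-0.07,1.9,0,0,0],[0,0.1,-0.07,2.2,0,0,0],[0,0.1,-0.07,2.4,0,0,0],[0,0.1,-0.07,2.6,0,0,0],[0,0.1,-0.07,2.8,0,0,0],[0,0.1,-0.07,2.9,0,0,0],[0,0.1,-0.07,2.9,0,0,0]]

```text
time: 9.82
eef_pos: [544.3, 57.9, 313.0]
orientation: [[0.518, -0.855, -0.003], [-0.855, -0.518, 0.001], [-0.002, 0.002, -1.0]]
ft_force: [0.1, 0.6, -6.9]
grip_width: 0.275
grip_force: 60.7
```

Call:
servo_tool:
  rows:
    - [[0,0,0,0.2,0,0,0],[0,0,0,0.4,0,0,0],[0,0,0,0.6,0,0,0],[0,0,0,0.8,0,0,0],[0,0,0,0.9,0,0,0],[0,0,0,1,0,0,0],[0,0,0,1,0,0,0]]

```text
time: 10.4
eef_pos: [544.2, 57.9, 302.9]
orientation: [[0.518, -0.855, -0.003], [-0.855, -0.518, 0.001], [-0.002, 0.002, -1.0]]
ft_force: [0.2, -0.1, -5.4]
grip_width: 0.273
grip_force: 60.6
```

Call:
servo_tool:
  rows:
    - [[0,0,0,0.2,0,0,0],[0,0,0,0.4,0,0,0],[0,0,0,0.6,0,0,0],[0,0,0,0.8,0,0,0],[0,0,0,0.9,0,0,0],[0,0,0,1,0,0,0],[0,0,0,1,0,0,0]]

```text
time: 10.98
eef_pos: [544.2, 57.9, 292.8]
orientation: [[0.518, -0.855, -0.003], [-0.855, -0.518, 0.001], [-0.002, 0.002, -1.0]]
ft_force: [0.2, -0.3, -5.3]
grip_width: 0.273
grip_force: 60.5
```

Call:
servo_tool:
  rows:
    - [[0,0,0,0.2,0,0,0],[0,0,0,0.4,0,0,0],[0,0,0,0.6,0,0,0],[0,0,0,0.8,0,0,0],[0,0,0,0.8,0,0,0]]

```text
time: 11.4
eef_pos: [544.1, 57.9, 284.6]
orientation: [[0.518, -0.855, -0.003], [-0.855, -0.518, 0.001], [-0.003, 0.003, -1.0]]
ft_force: [-0.3, -0.4, -7.3]
grip_width: 0.275
grip_force: 60.5
```

Call:
servo_tool:
  rows:
    - [[0,0,0,0.2,0,0,0],[0,0,0,0.4,0,0,0],[0,0,0,0.6,0,0,0],[0,0,0,0.8,0,0,0],[0,0,0,1,0,0,0],[0,0,0,1.1,0,0,0],[0,0,0,1.2,0,0,0],[0,0,0,1.2,0,0,0]]

```text
time: 12.07
eef_pos: [544.1, 57.9, 272.8]
orientation: [[0.518, -0.855, -0.003], [-0.855, -0.518, 0.001], [-0.002, 0.002, -1.0]]
ft_force: [-1.1, 0.6, -7.0]
grip_width: 0.27
grip_force: 60.5
```

Call:
servo_tool:
  rows:
    - [[0,0,0,0.1,0,0,0],[0,0,0,0.2,0,0,0],[0,0,0,0.2,0,0,0],[0.6,0,0,0.2,0,0,0],[0.6,0,0,0.2,0,0,0],[0.6,0,0,0.2,0,0,0],[0.6,0,0,0.2,0,0,0],[0,0,0,0.2,0,0,0],[0,0,0,0.2,0,0,0],[0,0,0,0.2,0,0,0],[0,0,0,0.2,0,0,0],[0,0,0,0.2,0,0,0]]

```text
time: 13.07
eef_pos: [544.1, 57.8, 271.4]
orientation: [[0.518, -0.855, -0.003], [-0.855, -0.518, 0.0], [-0.002, 0.002, -1.0]]
ft_force: [-2.1, -0.8, 4.4]
grip_width: 0.276
grip_force: 58.8
```

Call:
servo_tool:
  rows:
    - [[0,0,0,0,0,0,0.05],[0,0,0,0,0,0,0.13],[0,0,0,0,0,0,0.22],[0,0,0,0,0,0,0.31],[0,0,0,0,0,0,0.4],[0,0,0,0,0,0,0.5],[0,0,0,0,0,0,0.6]]

```text
time: 13.65
eef_pos: [543.6, 57.8, 271.4]
orientation: [[-0.06, -0.998, -0.004], [-0.998, 0.06, 0.0], [0.0, 0.004, -1.0]]
ft_force: [-3.6, -1.9, 5.4]
grip_width: 0.272
grip_force: 59.2
```

Run:
```python
from h import *
s=env.read_state(); print({k:np.round(s[k],3).tolist() for k in("time","eef_pos","orientation","joint_positions","ft_force","moment","grip_force","grip_width")})
```

```text
{'time': 13.65, 'eef_pos': [543.619, 57.814, 271.413], 'orientation': [[-0.06, -0.998, -0.004], [-0.998, 0.06, 0.0], [0.0, 0.004, -1.0]], 'joint_positions': [-0.581, 22.859, -13.961, 53.414, 0.009, -87.162], 'ft_force': [-3.643, -1.942, 5.392], 'moment': [-0.235, 0.723, 0.31], 'grip_force': 59.19, 'grip_width': 0.272}
```

Call:
servo_tool:
  rows:
    - [[0,0,0,0,0,0,0.1],[0,0,0,0,0,0,0.2],[0,0,0,0,0,0,0.3],[0,0,0,0,0,0,0.4],[0,0,0,0,0,0,0.5],[0,0,0,0,0,0,0.6],[0,0,0,0,0,0,0.7],[0,0,0,0,0,0,0.8],[0,0,0,0,0,0,0.9],[0,0,0,0,0,0,1.0],[0,0,0,0,0,0,1.1],[0,0,0,0,0,0,1.2]]

```text
time: 14.65
eef_pos: [543.2, 57.8, 271.4]
orientation: [[-0.952, -0.306, -0.005], [-0.306, 0.952, -0.0], [0.005, 0.001, -1.0]]
ft_force: [-5.3, -1.4, 7.0]
grip_width: 0.27
grip_force: 59.4
```

Call:
servo_tool:
  rows:
    - [[0,0,0,0,0,0,0.1],[0,0,0,0,0,0,0.2],[0,0,0,0,0,0,0.3],[0,0,0,0,0,0,0.4],[0,0,0,0,0,0,0.5],[0,0,0,0,0,0,0.6],[0,0,0,0,0,0,0.7],[0,0,0,0,0,0,0.8],[0,0,0,0,0,0,0.9],[0,0,0,0,0,0,1.0],[0,0,0,0,0,0,1.1],[0,0,0,0,0,0,1.2]]

```text
time: 15.65
eef_pos: [543.0, 58.0, 271.3]
orientation: [[-0.63, 0.776, -0.006], [0.776, 0.631, 0.001], [0.004, -0.004, -1.0]]
ft_force: [-4.5, -0.4, 7.7]
grip_width: 0.272
grip_force: 59.5
```

Run:
```python
from h import *
c=cam("top"); save(c,"t4.png"); s=env.read_state(); print({k:np.round(s[k],3).tolist() for k in("time","eef_pos","joint_positions","ft_force","moment","grip_force","grip_width")})
```

```text
{'time': 15.7, 'eef_pos': [542.995, 58.036, 271.324], 'joint_positions': [-0.565, 22.847, -13.995, 53.484, 0.036, 50.576], 'ft_force': [-5.478, -0.276, 7.657], 'moment': [-0.184, 1.232, -0.084], 'grip_force': 59.341, 'grip_width': 0.274}
```

Call:
servo_tool:
  rows:
    - [[0,0,0,0,0,0,0.1],[0,0,0,0,0,0,0.2],[0,0,0,0,0,0,0.3],[0,0,0,0,0,0,0.4],[0,0,0,0,0,0,0.5],[0,0,0,0,0,0,0.6],[0,0,0,0,0,0,0.7],[0,0,0,0,0,0,0.8],[0,0,0,0,0,0,0.9],[0,0,0,0,0,0,1.0],[0,0,0,0,0,0,1.1]]

```text
time: 16.62
eef_pos: [543.2, 58.3, 271.3]
orientation: [[0.406, 0.914, -0.005], [0.914, -0.406, 0.002], [-0.0, -0.005, -1.0]]
ft_force: [-3.7, 0.3, 6.9]
grip_width: 0.273
grip_force: 59.4
```

Run:
```python
from h import *
s=env.read_state(); print({k:np.round(s[k],3).tolist() for k in("time","eef_pos","joint_positions","ft_force","moment","grip_force","joint_torque")})
c=cam("wrist"); save(c,"w5.png")
```

```text
{'time': 16.617, 'eef_pos': [543.187, 58.279, 271.282], 'joint_positions': [-0.555, 22.857, -13.986, 53.458, 0.099, 113.371], 'ft_force': [-3.67, 0.261, 6.935], 'moment': [0.141, 1.05, 0.278], 'grip_force': 59.356, 'joint_torque': [-0.861, -42.028, 24.95, -2.094, -0.176, -0.694]}
```

View pics/w5.png

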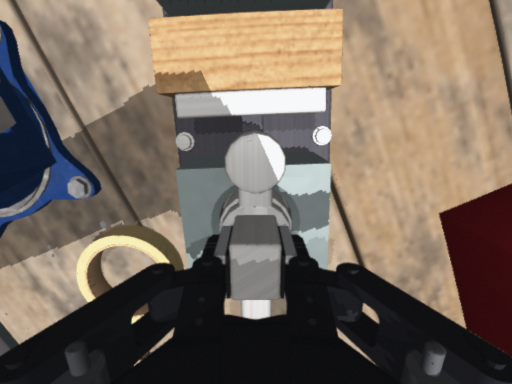

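The jaw (white strip, row 103) has moved up to the block (rows 12–92), with little space left. I'll keep winding in smaller steps.

Call:
servo_tool:
  rows:
    - [[0,0,0,0,0,0,0.08],[0,0,0,0,0,0,0.16],[0,0,0,0,0,0,0.24],[0,0,0,0,0,0,0.32],[0,0,0,0,0,0,0.4],[0,0,0,0,0,0,0.48],[0,0,0,0,0,0,0.55]]

```text
time: 17.25
eef_pos: [543.3, 58.3, 271.3]
orientation: [[0.823, 0.568, -0.005], [0.568, -0.823, 0.002], [-0.003, -0.004, -1.0]]
ft_force: [-4.2, -0.9, 5.2]
grip_width: 0.268
grip_force: 59.3
```

```bash
cat > r.py <<'E'
from h import *
s=env.read_state(); print({k:np.round(s[k],3).tolist() for k in("time","eef_pos","orientation","joint_positions","ft_force","moment","grip_force","joint_torque")})
E
python3 r.py
```

```text
{'time': 17.25, 'eef_pos': [543.343, 58.278, 271.274], 'orientation': [[0.823, 0.568, -0.005], [0.568, -0.823, 0.002], [-0.003, -0.004, -1.0]], 'joint_positions': [-0.557, 22.862, -13.98, 53.436, 0.107, 144.822], 'ft_force': [-4.158, -0.949, 5.249], 'moment': [0.234, 0.869, 0.294], 'grip_force': 59.288, 'joint_torque': [-0.658, -42.24, 24.823, -1.825, -0.215, -0.344]}
```

Call:
servo_tool:
  rows:
    - [[0,0,0,0,0,0,0.08],[0,0,0,0,0,0,0.16],[0,0,0,0,0,0,0.24],[0,0,0,0,0,0,0.32],[0,0,0,0,0,0,0.4],[0,0,0,0,0,0,0.48],[0,0,0,0,0,0,0.55]]

```text
time: 17.83
eef_pos: [543.5, 58.2, 271.3]
orientation: [[0.999, 0.054, -0.004], [0.054, -0.999, 0.002], [-0.004, -0.002, -1.0]]
ft_force: [-4.2, -0.3, 4.6]
grip_width: 0.28
grip_force: 59.2
```

```bash
python3 r.py
```

```text
{'time': 17.833, 'eef_pos': [543.52, 58.202, 271.28], 'orientation': [[0.999, 0.054, -0.004], [0.054, -0.999, 0.002], [-0.004, -0.002, -1.0]], 'joint_positions': [-0.563, 22.867, -13.97, 53.416, 0.1, 176.332], 'ft_force': [-4.243, -0.329, 4.591], 'moment': [0.173, 0.764, 0.287], 'grip_force': 59.239, 'joint_torque': [-0.417, -42.387, 24.692, -1.569, -0.147, -0.343]}
```

Still not tight at 5.2 rad, and joint 6 is near its limit. I'll let go, lift clear, turn back 180° and regrip.

Call:
servo_tool:
  rows:
    - [[1,0,0,0,0,0,0],[1,0,0,0,0,0,0],[1,0,0,0,0,0,0],[1,0,0,0,0,0,0],[1,0,0,0,0,0,0],[1,0,0,-0.8,0,0,0],[1,0,0,-2.4,0,0,0],[1,0,0,-4,0,0,0],[1,0,0,-5,0,0,-0.1],[1,0,0,-5,0,0,-0.22],[1,0,0,-5,0,0,-0.34],[1,0,0,-5,0,0,-0.46]]

```text
time: 18.83
eef_pos: [544.6, 57.9, 322.2]
orientation: [[0.866, 0.5, -0.002], [0.5, -0.866, 0.001], [-0.001, -0.002, -1.0]]
ft_force: [0.6, -0.5, 0.3]
grip_width: 1.0
grip_force: 0.0
```

Call:
servo_tool:
  rows:
    - [[1,0,0,0,0,0,-0.12],[1,0,0,0,0,0,-0.24],[1,0,0,0,0,0,-0.36],[1,0,0,0,0,0,-0.48],[1,0,0,0,0,0,-0.6],[1,0,0,0,0,0,-0.72],[1,0,0,0,0,0,-0.84],[1,0,0,0,0,0,-0.96],[1,0,0,0,0,0,-1.08],[1,0,0,0,0,0,-1.2],[1,0,0,0,0,0,-1.32],[1,0,0,0,0,0,-1.44]]

```text
time: 19.83
eef_pos: [544.4, 57.9, 321.8]
orientation: [[-0.382, 0.924, -0.002], [0.924, 0.382, 0.001], [0.002, -0.002, -1.0]]
ft_force: [-0.8, 0.8, 1.2]
grip_width: 0.999
grip_force: 0.0
```

Call:
servo_tool:
  rows:
    - [[1,0,0,0,0,0,-0.12],[1,0,0,0,0,0,-0.24],[1,0,0,0,0,0,-0.36],[1,0,0,0,0,0,-0.48],[1,0,0,0,0,0,-0.6],[1,0,0,0,0,0,-0.72],[1,0,0,0,0,0,-0.84],[1,0,0,0,0,0,-0.96],[1,0,0,0,0,0,-1.08],[1,0,0,0,0,0,-1.2],[1,0,0,0,0,0,-1.24],[1,0,0,0,0,0,-1.24]]

```text
time: 20.83
eef_pos: [544.5, 57.9, 321.7]
orientation: [[-0.998, -0.056, -0.002], [-0.056, 0.998, 0.001], [0.002, 0.001, -1.0]]
ft_force: [-0.2, 0.5, -0.7]
grip_width: 0.998
grip_force: 0.0
```

```bash
python3 r.py; python3 -c "
from h import *
c=cam('wrist'); save(c,'w6.png')"
```

```text
{'time': 20.833, 'eef_pos': [544.451, 57.881, 321.744], 'orientation': [[-0.998, -0.056, -0.002], [-0.056, 0.998, 0.001], [0.002, 0.001, -1.0]], 'joint_positions': [-0.584, 20.67, -9.265, 60.2, 0.052, -3.802], 'ft_force': [-0.186, 0.473, -0.68], 'moment': [0.015, -0.042, -0.016], 'grip_force': 0.0, 'joint_torque': [0.002, -44.09, 25.595, 0.022, 0.003, -0.341]}
```

View pics/w6.png

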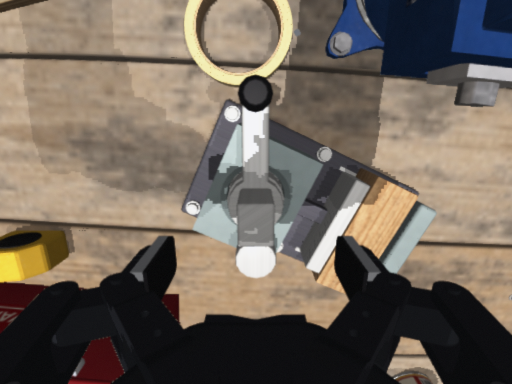

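The crank stands upright and aligned at (256,215), and the gap to the stop is almost closed. Regripping.

Call:
servo_tool:
  rows:
    - [[1,0,0,1,0,0,0],[1,0,0,2.5,0,0,0],[1,0,0,4,0,0,0],[1,0,0,5,0,0,0],[1,0,0,5,0,0,0],[0,0,0,5,0,0,0],[0,0,0,5,0,0,0],[0,0,0,5,0,0,0],[0,0,0,5,0,0,0],[0,0,0,5,0,0,0],[0,0,0,5,0,0,0],[0,0,0,5,0,0,0]]

```text
time: 21.88
eef_pos: [544.5, 58.0, 271.9]
orientation: [[-0.998, -0.056, -0.002], [-0.056, 0.998, 0.001], [0.001, 0.001, -1.0]]
ft_force: [0.2, 0.5, 4.8]
grip_width: 0.27
grip_force: 59.7
```

Call:
servo_tool:
  rows:
    - [[0,0,0,0,0,0,0.07],[0,0,0,0,0,0,0.14],[0,0,0,0,0,0,0.21],[0,0,0,0,0,0,0.28],[0,0,0,0,0,0,0.35],[0,0,0,0,0,0,0.42],[0,0,0,0,0,0,0.5]]

```text
time: 22.47
eef_pos: [544.4, 57.5, 271.9]
orientation: [[-0.902, 0.433, -0.002], [0.433, 0.902, -0.001], [0.001, -0.002, -1.0]]
ft_force: [-1.4, -2.1, 5.4]
grip_width: 0.272
grip_force: 60.4
```

```bash
python3 r.py
```

```text
{'time': 22.467, 'eef_pos': [544.403, 57.521, 271.948], 'orientation': [[-0.902, 0.433, -0.002], [0.433, 0.902, -0.001], [0.001, -0.002, -1.0]], 'joint_positions': [-0.596, 22.848, -13.891, 53.366, -0.051, 25.037], 'ft_force': [-1.404, -2.056, 5.442], 'moment': [-0.429, 0.357, 0.856], 'grip_force': 60.416, 'joint_torque': [0.362, -42.036, 23.327, -0.611, 0.661, -0.067]}
```

Call:
servo_tool:
  rows:
    - [[0,0,0,0,0,0,0.04],[0,0,0,0,0,0,0.08],[0,0,0,0,0,0,0.12],[0,0,0,0,0,0,0.12]]

```text
time: 22.8
eef_pos: [544.5, 57.5, 272.0]
orientation: [[-0.847, 0.532, -0.002], [0.532, 0.847, -0.002], [0.0, -0.002, -1.0]]
ft_force: [-0.2, -4.0, 6.3]
grip_width: 0.271
grip_force: 72.0
```

```bash
python3 r.py
```

```text
{'time': 22.8, 'eef_pos': [544.486, 57.518, 271.991], 'orientation': [[-0.847, 0.532, -0.002], [0.532, 0.847, -0.002], [0.0, -0.002, -1.0]], 'joint_positions': [-0.581, 22.846, -13.886, 53.354, -0.109, 31.582], 'ft_force': [-0.245, -4.019, 6.266], 'moment': [-0.744, 0.178, 1.661], 'grip_force': 72.004, 'joint_torque': [0.144, -41.918, 23.104, -0.468, 1.047, 1.908]}
```

Moment is up to 1.66 N m, so the jaw is firmly closed. Releasing and backing off.

Call:
servo_tool:
  rows:
    - [[1,0,0,0,0,0,0],[1,0,0,0,0,0,0],[1,0,0,0,0,0,0],[1,0,0,0,0,0,0],[1,0,0,0,0,0,0],[1,0,0,-0.8,0,0,0],[1,0,0,-2.4,0,0,0],[1,0,0,-4.5,0,0,0],[1,0,0,-7,0,0,0],[1,0,0,-9,0,0,0],[1,0,0,-10,0,0,0],[1,0,0,-10,0,0,0]]

```text
time: 23.8
eef_pos: [545.4, 57.9, 374.2]
orientation: [[-0.845, 0.535, 0.003], [0.535, 0.845, 0.001], [-0.002, 0.002, -1.0]]
ft_force: [-0.2, 0.1, 0.5]
grip_width: 1.002
grip_force: 0.0
```

```bash
python3 r.py; python3 -c "
from h import *
c=cam('wrist'); save(c,'w7.png')"
```

```text
{'time': 23.8, 'eef_pos': [545.448, 57.865, 374.166], 'orientation': [[-0.845, 0.535, 0.003], [0.535, 0.845, 0.001], [-0.002, 0.002, -1.0]], 'joint_positions': [-0.585, 19.009, -3.682, 67.162, 0.054, 31.768], 'ft_force': [-0.249, 0.088, 0.455], 'moment': [0.046, -0.016, 0.008], 'grip_force': 0.0, 'joint_torque': [0.013, -43.535, 26.379, 0.663, 0.001, 0.0]}
```

View pics/w7.png

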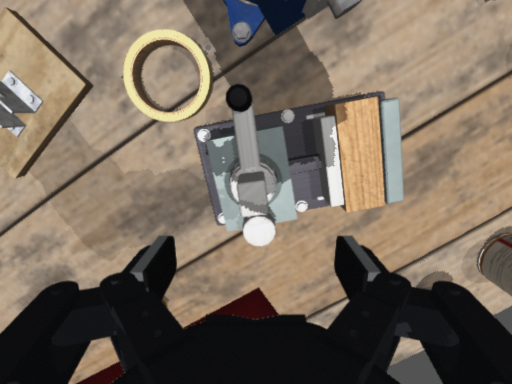

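The block is against the stop and the crank is upright, but its arm now leans about 9° relative to the tool: handle at (238,97), counterweight at (259,231). That could be slip in the grip or spring-back. I'll regrip and feel whether the preload is still there, then release at a lower torque.

Call:
servo_tool:
  rows:
    - [[1,0,0,1,0,0,-0.08],[1,0,0,3,0,0,-0.155],[1,0,0,5.5,0,0,-0.155],[1,0,0,8,0,0,-0.155],[1,0,0,9.5,0,0,-0.155],[1,0,0,10.1,0,0,-0.155],[1,0,0,10.1,0,0,-0.155],[0,0,0,10.1,0,0,-0.155],[0,0,0,10.1,0,0,-0.155],[0,0,0,10.1,0,0,-0.155],[0,0,0,10.1,0,0,-0.155],[0,0,0,10.1,0,0,-0.155]]

```text
time: 24.85
eef_pos: [544.6, 57.9, 271.0]
orientation: [[-0.917, 0.398, -0.001], [0.398, 0.917, 0.001], [0.001, 0.0, -1.0]]
ft_force: [-1.3, 0.4, 3.6]
grip_width: 0.299
grip_force: 3.3
```

```bash
python3 r.py
```

```text
{'time': 24.85, 'eef_pos': [544.592, 57.924, 271.001], 'orientation': [[-0.917, 0.398, -0.001], [0.398, 0.917, 0.001], [0.001, 0.0, -1.0]], 'joint_positions': [-0.576, 22.9, -13.964, 53.208, 0.04, 22.889], 'ft_force': [-1.295, 0.372, 3.576], 'moment': [-0.79, 0.267, -0.053], 'grip_force': 3.26, 'joint_torque': [-0.026, -44.796, 24.397, 0.0, 0.045, -0.007]}
```

Call:
servo_tool:
  rows:
    - [[0,0,0,0,0,0,0],[0,0,0,0,0,0,0.02],[0,0,0,0,0,0,0.04],[0,0,0,0,0,0,0.04]]

```text
time: 25.18
eef_pos: [544.5, 57.6, 271.1]
orientation: [[-0.901, 0.434, -0.001], [0.434, 0.901, -0.001], [0.001, -0.001, -1.0]]
ft_force: [-1.3, -2.8, 5.4]
grip_width: 0.276
grip_force: 59.1
```

```bash
python3 r.py
```

```text
{'time': 25.183, 'eef_pos': [544.463, 57.56, 271.121], 'orientation': [[-0.901, 0.434, -0.001], [0.434, 0.901, -0.001], [0.001, -0.001, -1.0]], 'joint_positions': [-0.594, 22.886, -13.966, 53.233, -0.041, 25.157], 'ft_force': [-1.265, -2.812, 5.37], 'moment': [-0.478, 0.32, 0.54], 'grip_force': 59.066, 'joint_torque': [0.869, -42.065, 23.354, -0.636, 0.784, 0.626]}
```

Call:
servo_tool:
  rows:
    - [[0,0,0,0,0,0,0.01],[0,0,0,0,0,0,0.01],[0,0,0,0,0,0,0.01]]

```text
time: 25.43
eef_pos: [544.5, 57.6, 271.2]
orientation: [[-0.897, 0.442, -0.001], [0.442, 0.897, -0.001], [0.001, -0.001, -1.0]]
ft_force: [-1.2, -2.5, 5.7]
grip_width: 0.275
grip_force: 59.1
```

```bash
python3 r.py
```

```text
{'time': 25.433, 'eef_pos': [544.497, 57.561, 271.162], 'orientation': [[-0.897, 0.442, -0.001], [0.442, 0.897, -0.001], [0.001, -0.001, -1.0]], 'joint_positions': [-0.592, 22.884, -13.963, 53.23, -0.05, 25.669], 'ft_force': [-1.244, -2.456, 5.652], 'moment': [-0.503, 0.285, 0.738], 'grip_force': 59.054, 'joint_torque': [0.746, -42.064, 23.353, -0.631, 0.825, 0.714]}
```

Call:
servo_tool:
  rows:
    - [[0,0,0,0,0,0,-0.01],[0,0,0,0,0,0,-0.02],[0,0,0,0,0,0,-0.03],[0,0,0,0,0,0,-0.03]]

```text
time: 25.77
eef_pos: [544.5, 57.5, 271.2]
orientation: [[-0.909, 0.417, -0.001], [0.417, 0.909, -0.0], [0.001, -0.001, -1.0]]
ft_force: [-1.5, -2.2, 5.1]
grip_width: 0.269
grip_force: 59.1
```

```bash
python3 r.py
```

```text
{'time': 25.767, 'eef_pos': [544.487, 57.516, 271.167], 'orientation': [[-0.909, 0.417, -0.001], [0.417, 0.909, -0.0], [0.001, -0.001, -1.0]], 'joint_positions': [-0.602, 22.882, -13.965, 53.232, -0.028, 24.038], 'ft_force': [-1.48, -2.201, 5.074], 'moment': [-0.442, 0.354, 0.13], 'grip_force': 59.111, 'joint_torque': [1.141, -42.061, 23.355, -0.645, 0.688, 0.002]}
```

Torque is nearly unloaded at 0.13 N m, with the jaw preload held by the hexagon's own friction. Releasing.

Call:
servo_tool:
  rows:
    - [[1,0,0,0,0,0,0],[1,0,0,0,0,0,0],[1,0,0,0,0,0,0],[1,0,0,0,0,0,0],[1,0,0,0,0,0,0],[1,0,0,-0.8,0,0,0],[1,0,0,-2.4,0,0,0],[1,0,0,-4.5,0,0,0],[1,0,0,-7,0,0,0],[1,0,0,-9,0,0,0],[1,0,0,-10,0,0,0],[1,0,0,-10,0,0,0]]

```text
time: 26.77
eef_pos: [545.5, 57.9, 373.1]
orientation: [[-0.909, 0.416, 0.003], [0.416, 0.909, 0.001], [-0.002, 0.002, -1.0]]
ft_force: [1.0, 0.4, -0.3]
grip_width: 1.0
grip_force: 0.0
```

```bash
python3 r.py; python3 -c "
from h import *
c=cam('wrist'); f=c['frame']; b=(f.max(2)<40).astype(np.uint8); b[160:]=0;b[:60]=0;b[:,:200]=0;b[:,280:]=0
print(cv2.connectedComponentsWithStats(b)[2:]); save(c,'w8.png')
print(env.close_job())"
```

```text
{'time': 26.767, 'eef_pos': [545.466, 57.872, 373.135], 'orientation': [[-0.909, 0.416, 0.003], [0.416, 0.909, 0.001], [-0.002, 0.002, -1.0]], 'joint_positions': [-0.584, 19.037, -3.796, 67.022, 0.054, 24.028], 'ft_force': [1.005, 0.351, -0.262], 'moment': [0.028, -0.028, 0.017], 'grip_force': 0.0, 'joint_torque': [0.014, -43.545, 26.364, 0.664, 0.001, 0.0]}
(array([[     0,      0,    512,    384, 196068],
       [   250,     60,      7,      4,      7],
       [   247,     64,      1,      1,      1],
       [   242,     83,     25,     27,    532]], dtype=int32), array([[255.50463615, 191.76478059],
       [253.        ,  61.28571429],
       [247.        ,  64.        ],
       [253.84022556,  95.86842105]]))
the job is handed in; nothing more can be done
None
```

I handed the job in at about 27 s: the crank stands home on the hexagon, the block is wound tight against the stop and the gripper is clear; the hand-in call gave no verdict, and the final squeeze is inferred from the wrist torque.

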